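# Drag a snap anvil out from under the display riser

## Task

The steel snap anvil has slid under the clear display riser. Take the glue paddle from its cork mat, reach in under the riser with it, press its red silicone blade lightly on the anvil and draw it out until it lies flat on the open marble, fully clear of the riser; then lay the paddle flat back on its mat, along it. Use only the paddle on the anvil and press gently, so that the steel does not score the marble; do not push against the riser or shift it, and leave everything else where it is, the two other bits under the riser included.

Things in the scene. Friction and masses are not known exactly. Their poses are not given: they have to be found in the camera images.
- anvil: Dark steel snap-setting anvil with a bright ring, the part to fetch: flat round disc 42 mm across, 9 mm thick, about 85 g, lying flat on the slab in one of the three bays under the riser, its centre 32 to 67 mm in from the deck's front edge; seen through the clear deck. A press of 2 to 4 N is right for dragging it slowly (about 20 mm/s); 7 N scores the marble. Origin at the centre of its underside, z up.
- riser: Loose display riser, 2.5 kg, on the slab: clear acrylic deck 124 x 274 mm, 8 mm thick, underside 34 mm above the slab, on four wooden ribs running front to back. The three bays between them are 76 mm wide, centred at y = -86, 0, +86 mm, closed at the back (rail face at x = +50 mm). Origin: centre of its footprint at slab height; x points to its back
- riser_mouth (a point): Point at slab height under the middle of the deck's front edge, 62 mm before the riser's origin along -x (towards the robot); only this front side of the bays is open. Same axes as the riser.
- slab_top (a point): Centre of the top face of the fixed white marble slab, 400 x 320 mm along this frame's x and y, z up. The slabs in use differ in thickness: its top stands 16 to 26 mm above the bench. It reaches well out in front of the riser.
- paddle: Old glue paddle, 205 mm long, 0.24 kg, lying along its x: wooden handle x = -60 to +40 mm, 18 mm wide, 45 mm high; then a thin springy neck with a flat red silicone blade, x = 90 to 145 mm, 38 mm wide. Across the blade's underside, at x = 117.5 mm, runs a round tacky silicone bead (friction 1 on steel; steel on marble 0.25). Origin: under the grip point, at the handle's underside
- paddle_grip (a point): Where to grip the paddle: middle of the handle's width, 27.5 mm above the paddle's underside; the fingers close across the handle (along its y, 18 mm). Near the centre of mass. Same axes. The neck has been bent up in use, differently each time: the bead's lowest point stands 0 to 6 mm above the plane of the handle's underside. Blade and bead are 12 mm thick, and the blade yields about 1 mm for 8 N at the bead.
- paddle_mid (a point): Middle of the paddle's length at the handle's underside level, 42.5 mm ahead of the grip along the paddle's x. Pressing the bead twists the handle in the fingers, so grip it firmly (50 to 60 N).
- tool_mat: Fixed cork mat, 260 x 110 mm along its x and y, 3 mm thick, lying on the bench left or right of the slab; the paddle starts on it. Origin: centre of its underside.
- toggle: Wooden button 22 mm across, 7 mm thick, in another bay under the riser: leave it.
- slider_bar: Dark steel strap slider, 24 x 23 x 6 mm, in another bay under the riser: leave it.
- wallet: Brown leather coin wallet, 60 x 46 x 18 mm, on the riser's deck. Origin under its centre.
- card_case: Dark card case, 60 x 46 x 12 mm, on the riser's deck. Origin under its centre.
- glue_can: Steel can with green label, 86 mm across, 85 mm high, standing on the bench. Origin under its centre.
- dye_bottle: Amber bottle with white cap, 56 mm across, 110 mm high, on the bench. Origin under its centre.
Not all that is in view belongs to the job. Leave any turquoise look-alike of the paddle alone.

How it is judged:
By the outcome, as a careful person would: the job done as asked, in the order asked, and still so for the second after the job is handed in, with the robot touching nothing.
It also fails if it takes over 61 s, if anything falls off the work surface, if the arm or the gripper's body presses on something with over 40 N, if the wrist force passes 120 N, or if a joint passes its speed limit or range.

## Robot

A 6-joint arm with a two-finger parallel gripper is mounted at the origin on the work surface. World frame = base frame: x ahead of the robot, y to its left, z up, the work surface at z = 0. Lengths are in m, angles in degrees, forces in N, time in s.
With the tool pointing down it reaches from about 0.325 to 0.85 m from the base axis. Payload 15.5 kg.
Tool frame: the origin (TCP) lies on the centre line of the jaws, within the pads' length; the fingertips stand 8 mm ahead of it and the grasp point (between the pads) lies 11 mm behind it; y points along the fingers, z is the direction in which the jaws open and shut, and the axes are right-handed (so a half turn about y gives the same grasp; the last joint's range is limited). The gripper opens to 91 mm and grips with 3 to 60 N. Pads are 32 mm wide; open, the fingers measure 118 mm over their backs; the gripper's body (76 mm by 178 mm) begins 60 mm behind the grasp point.
Start: joints at [70.674, 28.281, 77.091, -0, 74.628, -5.472], TCP at [0.15, 0.607, 0.222] pointing down, gripper open.
Joint ranges: [-166.48, 166.48], [-47.26, 123.95], [12.59, 153.08], [-70.14, 250.14], [6.76, 159.57], [-176.63, 176.63]. Speed limits (degrees/s): [108.29, 108.29, 147.25, 172.46, 172.46, 172.46].

## Interface

Orientations are given as [roll, pitch, yaw] about the fixed x, y, z axes, in that order (R = Rz(yaw) Ry(pitch) Rx(roll)).
In Python, from plant import r gives the robot as it stands.
- The arm moves only by the tool move_arm, never from a script. Its argument "commands" is a list of rows, each a list of 3 entries, a list of its own where there are three numbers: the shift along the world's x, y, z in cm, then the turn, a rotation vector about the world's x, y, z in degrees, then the opening, from -1 (shut) to 1 (fully open). A call has 1 to 10 rows; each row shifts and turns the pose as measured when the row begins; what a row does not reach is not made up. A row lasts 1/12 s, in which the tool goes at most 41.7 mm and 7.16 degrees, less where a joint would pass 70% of its speed; a pose out of reach is approached as far as the arm can. A call is refused whole if a number of a shift passes 4.17 or a number of a turn 7.16, either way. A call with a gripper value outside its range is refused whole. The fingers move at their own pace and stop on an object; the grip force is fixed at half the most. Time passes only in rows, so rows that do not move let the fingers close. It gives the time, the measured TCP pose, the force and the opening at its end, in the units of the state.
- r.get_obs(): the state, without advancing time (a new reading comes with each control period).
- r.get_image(name): name is "side" or "top"; returns the picture (384x512x3 uint8, red, green, blue); there is no depth.
- r.calibration(name): a dict with "mtx" (3x3 intrinsics, pixels), "world_from_camera" (4x4, takes a point from camera to world coordinates). Camera axes: x right, y down, z forward; pixel columns grow to the right and rows downward; lengths in m; the calibration is good to about 2 mm. A picture is of the moment at which its call begins. calibration takes no time and is no camera call.
- r.job_done(): hands the job in, once; it reports no verdict.
Trained networks look in the newest picture that a camera, given by its name, has taken for a name from the list of things; names that differ only in an ending like _2 or _b are one class to them, and where a whole thing is asked for, a point or a joint stands for the part that bears it (a point fixed in the world has none). Each returns a list of dicts, best first, with "confidence" (0 to 1); they miss things now and then, are a little off and sometimes report something else, mostly with a low value. They report only what shows in the picture. A call takes as long as a camera call. They do not tell look-alikes from the thing itself.
- r.silhouettes(camera, label): "mask" (384x512 bool, what is visible of it) and "rect" ([left, top, right, bottom] in pixels, round what is visible of it).
- r.place_of(camera, label): "xy" ([column, row] in pixels: a listed point, or the origin of a listed thing).
The state is a dict: "clock": time; "q": joint angles; "joint_velocities": joint speeds; "joint_torque": joint torques, N m; "eef_pos": TCP position; "orientation": TCP orientation; "force": force on the tool from outside, world axes, zero at the start; "ft_torque": the same for the moment, N m; "gripper_width": finger opening in m.
Only numpy, scipy, OpenCV 4.12 (cv2) and the standard library are available. Lean on these libraries where they do the work, as an engineer would, in place of code of your own. Each camera call takes 0.05 s, during which the arm holds its last target.

## Working session

There is one attempt and no reset: what is moved stays moved. The work goes in short steps, Python scripts to look and compute and a tool call to move; the robot and the scene stay as the last step left them, time stands still between calls to the robot, and variables do not carry over. Pictures are saved under pics/ and viewed, and the job is handed in when it is done.

Besides the shell and the picture viewer there is one more tool, called by a JSON object that holds its "api" and its "payload", one argument or row to a line. move_arm: Moves the arm, as the interface text tells. Its arguments: {"type":"object","properties":{"commands":{"type":"array"}},"required":["commands"]}

```bash
mkdir -p pics; ls; python3 - <<'E'
from plant import r
import cv2
print(r.get_obs())
for n in ("side","top"):
    im=r.get_image(n); cv2.imwrite(f"pics/{n}0.png",im[:,:,::-1])
    print(n,r.calibration(n))
    for l in ["anvil","riser","riser_mouth","slab_top","paddle","paddle_grip","paddle_mid","tool_mat","toggle","slider_bar"]:
        print(l,[(round(d["confidence"],2),[round(float(v),1) for v in d["xy"]]) for d in r.place_of(n,l)])
print(r.get_obs()["clock"])
E
```

```text
pics
{'clock': 0.0, 'q': array([ 7.06750140e+01,  2.83124131e+01,  7.71267254e+01,  1.21689039e-03,
        7.46267369e+01, -5.47069614e+00]), 'joint_velocities': array([ 0.01701315, -0.06555565,  0.04181977, -0.04952373,  0.08420246,
       -0.0214057 ]), 'joint_torque': array([-1.29394299e-03, -8.78840661e+01, -3.81843996e+01,  7.05755269e-02,
        5.35056903e-02, -6.70710642e-05]), 'eef_pos': array([0.14951955, 0.60648671, 0.22136747]), 'orientation': array([-9.00654635e+01,  7.44797112e-03, -1.38546174e+01]), 'force': array([ 0.00910195, -0.45637546,  1.07377075]), 'ft_torque': array([0.04359054, 0.00888507, 0.00992752]), 'gripper_width': 0.09119063328491057}
side {'mtx': array([[386.31346733,   0.        , 257.20466859],
       [  0.        , 386.31346733, 198.23533469],
       [  0.        ,   0.        ,   1.        ]]), 'world_from_camera': array([[ 0.75809672, -0.36445539,  0.54079722, -0.15606006],
       [-0.651806  , -0.45007244,  0.61039638, -0.65194967],
       [ 0.02093567, -0.81523436, -0.57875265,  0.71422416],
       [ 0.        ,  0.        ,  0.        ,  1.   
[... 691 characters left out ...]
5134],
       [-0.9999119 ,  0.01236147, -0.00483682, -0.01960572],
       [ 0.00301165, -0.1436132 , -0.98962931,  1.04392549],
       [ 0.        ,  0.        ,  0.        ,  1.        ]])}
anvil [(0.53, [362.2, 185.3]), (0.24, [365.8, 200.6]), (0.19, [367.3, 197.6])]
riser [(0.75, [224.5, 94.1]), (0.19, [364.0, 200.6])]
riser_mouth [(0.94, [224.6, 117.0]), (0.36, [207.4, 84.0])]
slab_top [(0.8, [225.6, 130.6])]
paddle [(0.72, [351.3, 300.8]), (0.65, [363.1, 200.5])]
paddle_grip [(0.95, [347.5, 302.7]), (0.91, [367.7, 199.6])]
paddle_mid [(0.87, [361.4, 185.2]), (0.8, [359.8, 287.3])]
tool_mat [(0.8, [362.7, 187.9]), (0.45, [132.0, 119.4])]
toggle []
slider_bar [(0.59, [364.6, 183.5])]
1.1
```

```bash
python3 - <<'E'
import cv2
for n in ("side","top"):
    im=cv2.imread(f"pics/{n}0.png"); cv2.imwrite(f"pics/{n}0b.png",cv2.resize(im,(800,600),interpolation=cv2.INTER_CUBIC))
im=cv2.imread("pics/top0.png")
cv2.imwrite("pics/top0c.png",cv2.resize(im[50:190,120:320],(800,560),interpolation=cv2.INTER_CUBIC))
E
```

```text
(no output)
```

View pics/side0b.png

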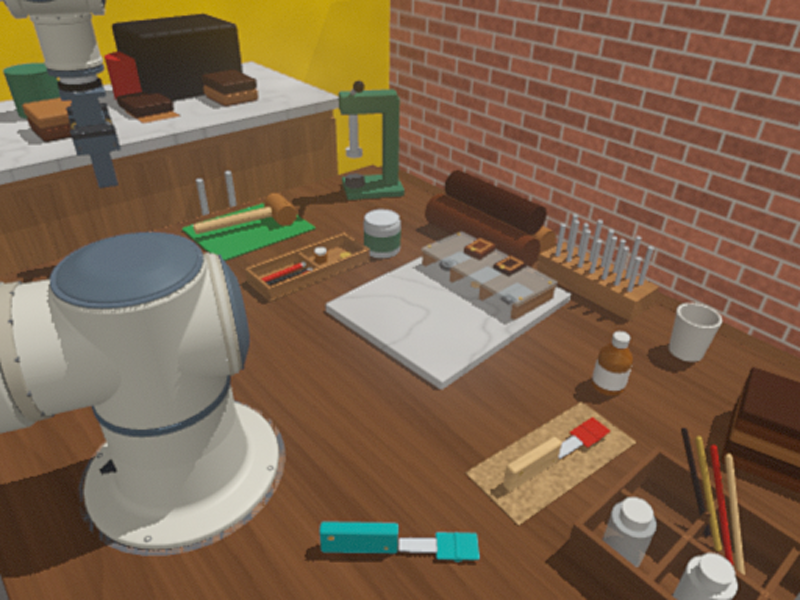

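View pics/top0b.png

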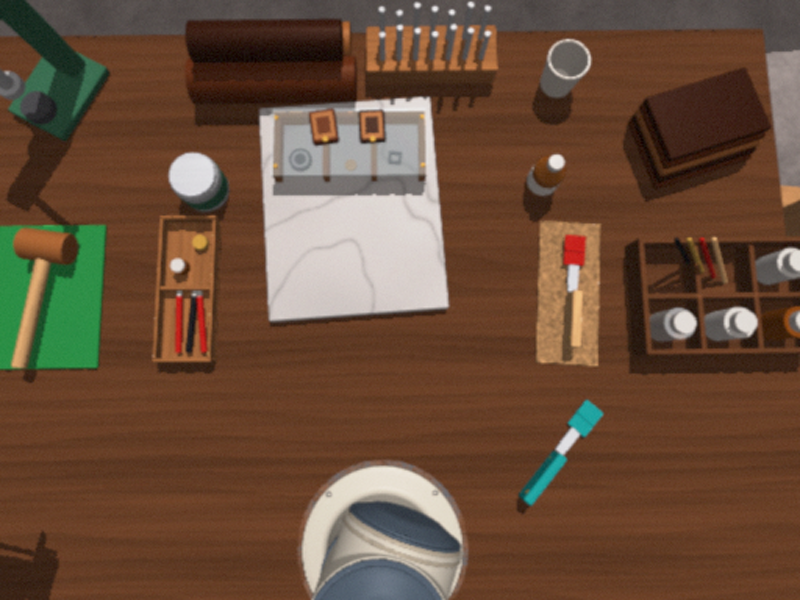

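View pics/top0c.png

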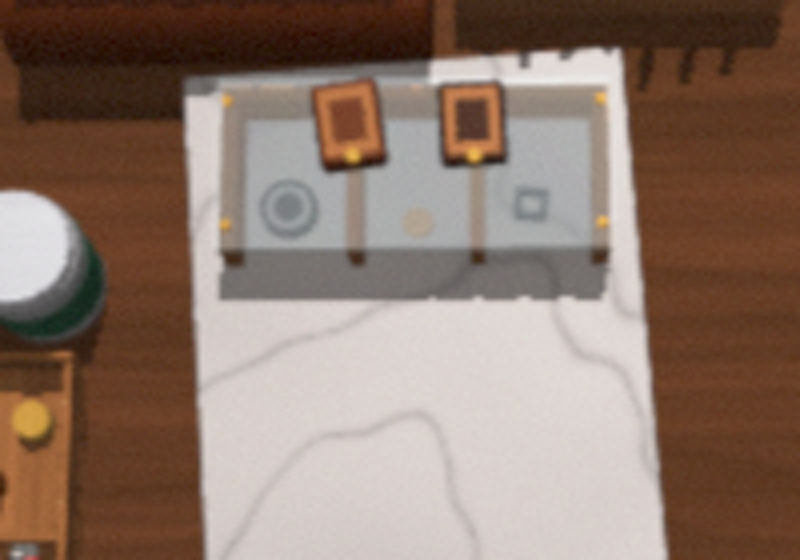

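```bash
cat > h.py <<'E'
from plant import r
import numpy as np, cv2
C={n:r.calibration(n) for n in("side","top")}
def ray(n,p):
    T=C[n]["world_from_camera"];K=C[n]["mtx"]
    d=T[:3,:3]@np.linalg.solve(K,[p[0],p[1],1.]);return T[:3,3],d
def atz(n,p,z):
    o,d=ray(n,p);return (o+d*(z-o[2])/d[2]).round(4)
def proj(n,X):
    T=C[n]["world_from_camera"];c=T[:3,:3].T@(np.array(X)-T[:3,3]);q=C[n]["mtx"]@c;return (q[:2]/q[2]).round(1)
def tri(p,q):
    A=[];b=[]
    for n,x in(("top",p),("side",q)):
        o,d=ray(n,x);d=d/np.linalg.norm(d);P=np.eye(3)-np.outer(d,d);A.append(P);b.append(P@o)
    A=np.array(A).sum(0);b=np.array(b).sum(0);return np.linalg.solve(A,b).round(4)
E
python3 - <<'E'
from h import *
s=512/800
for z in(.016,.021,.026):
  print(z,"anvil",atz("top",(192.2,102.2),z+.009),"slabcorners near",atz("top",(270*s,320*s),z),atz("top",(447*s,307*s),z),"far",atz("top",(261*s,107*s),z),atz("top",(431*s,99*s),z))
# slab tri near corners
print("slab near-left/right",tri((269*s,319*s),(327*s,307*s)),tri((447*s,307*s),(441*s,379*s)))
print("grip",tri((367.7,199.6),(342.3,295.5)),"mid",tri((361.4,185.2),(357.6,293.8)))
print("mouth",tri((224.6,117),(296,187.3)))
im=cv2.imread("pics/side0.png");cv2.imwrite("pics/s1.png",cv2.resize(im[140:260,200:380],(800,533),interpolation=cv2.INTER_CUBIC))
cv2.imwrite("pics/s2.png",cv2.resize(im[250:340,295:415],(800,600),interpolation=cv2.INTER_CUBIC))
im=cv2.imread("pics/top0.png");cv2.imwrite("pics/t2.png",cv2.resize(im[138:236,335:395],(367,600),interpolation=cv2.INTER_CUBIC))
E
```

```text
0.016 anvil [0.6825 0.1401 0.025 ] slabcorners near [0.3904 0.1922 0.016 ] [ 0.4096 -0.1214  0.016 ] far [0.7896 0.2158 0.016 ] [ 0.8018 -0.1018  0.016 ]
0.021 anvil [0.6806 0.1393 0.03  ] slabcorners near [0.3899 0.1911 0.021 ] [ 0.409  -0.1209  0.021 ] far [0.7872 0.2146 0.021 ] [ 0.7993 -0.1014  0.021 ]
0.026 anvil [0.6786 0.1385 0.035 ] slabcorners near [0.3894 0.1901 0.026 ] [ 0.4084 -0.1204  0.026 ] far [0.7847 0.2135 0.026 ] [ 0.7968 -0.101   0.026 ]
slab near-left/right [0.3928 0.1959 0.0076] [ 0.4084 -0.1204  0.0236]
grip [ 0.3937 -0.3414  0.0243] mid [ 0.445  -0.3424 -0.009 ]
mouth [0.6382 0.0503 0.0159]
```

View pics/s1.png

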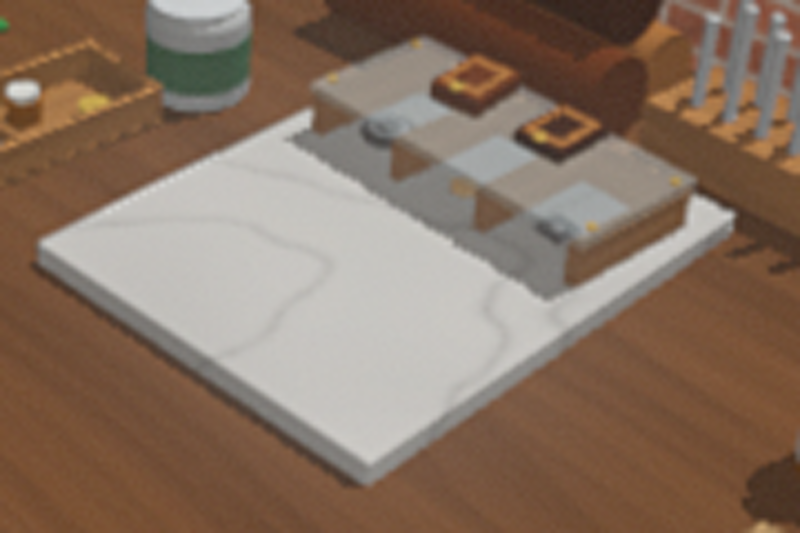

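View pics/s2.png

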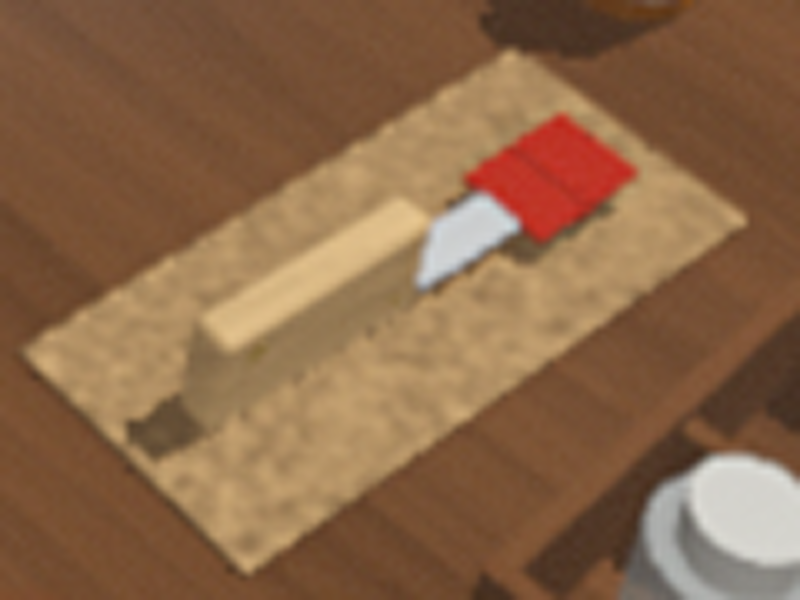

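View pics/t2.png

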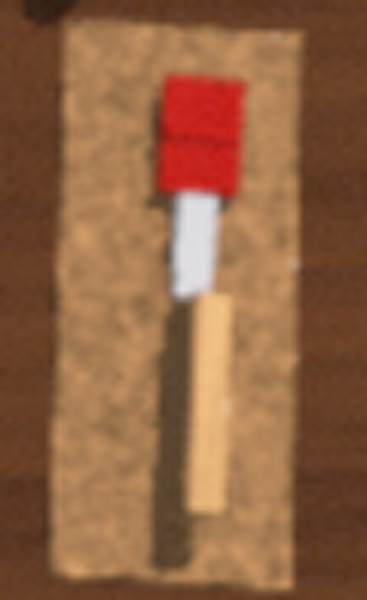

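```bash
python3 - <<'E'
from h import *
t=lambda x,y:(335+x/6.117,138+y/6.122)
c=lambda x,y:(120+x/4,50+y/4)
sd=lambda x,y:(200+x/4.444,140+y/4.442)
s2=lambda x,y:(295+x/6.667,250+y/6.667)
f=atz("top",t(213,293),.048);b=atz("top",t(206,514),.048)
print("handle f,b",f,b,np.hypot(*(f-b)[:2]))
for z in(.015,.018,.021):print("seam",atz("top",t(201,136),z),"blade",atz("top",t(204,77),z),atz("top",t(199,192),z))
print("seam tri",tri(t(201,136),s2(548,182)), "blade far L/R corners",tri(t(164,76),s2(562,114)),tri(t(244,82),s2(637,172)))
print("handle tri front L,R top",tri(t(197,293),s2(402,197)),tri(t(230,293),s2(430,218)),"rear L,R",tri(t(188,513),s2(200,322)),tri(t(223,514),s2(232,350)))
for m in((65,22),(302,33),(52,575),(292,588)):print("mat",atz("top",t(*m),.003))
for m in((513,50),(745,222),(22,350),(248,573)):print("mat side",atz("side",s2(*m),.003))
print("slab tri NL NR FR",tri(c(209,600),sd(40,245)),tri((447*.64,307*.64),sd(367,465)),tri(c(622,47),sd(735,213)))
# riser deck corner at top z slab+.042
for z in(.058,.063,.068):
  print(z,[atz("top",c(*p),z)[:2] for p in((220,250),(607,249),(220,85),(607,87))])
  print('   side',[atz("side",sd(*p),z)[:2] for p in((313,82),(576,238),(697,180),(425,38))])
for z in (.016,.021,.026): print("anvil top/side",atz("top",c(289,208),z+.009),atz("side",sd(387,125),z+.009))
E
```

```text
handle f,b [ 0.4318 -0.3451  0.048 ] [ 0.3347 -0.3364  0.048 ] 0.09748897373549485
seam [ 0.5097 -0.3546  0.015 ] blade [ 0.5375 -0.3576  0.015 ] [ 0.4835 -0.3522  0.015 ]
seam [ 0.5091 -0.3537  0.018 ] blade [ 0.5368 -0.3567  0.018 ] [ 0.4829 -0.3512  0.018 ]
seam [ 0.5084 -0.3527  0.021 ] blade [ 0.536  -0.3557  0.021 ] [ 0.4824 -0.3503  0.021 ]
seam tri [ 0.5088 -0.3538  0.0151] blade far L/R corners [ 0.5372 -0.3379  0.019 ] [ 0.5332 -0.3737  0.0201]
handle tri front L,R top [ 0.432  -0.3384  0.047 ] [ 0.431  -0.3518  0.0486] rear L,R [ 0.3357 -0.3294  0.0464] [ 0.3348 -0.3442  0.047 ]
mat [ 0.5677 -0.2978  0.003 ]
mat [ 0.561  -0.4088  0.003 ]
mat [ 0.3103 -0.2792  0.003 ]
mat [ 0.303  -0.3877  0.003 ]
mat side [ 0.5679 -0.2974  0.003 ]
mat side [ 0.5588 -0.4064  0.003 ]
mat side [ 0.311  -0.2773  0.003 ]
mat side [ 0.3026 -0.3861  0.003 ]
slab tri NL NR FR [0.4    0.1986 0.0083] [ 0.4094 -0.1212  0.016 ] [ 0.8031 -0.0998  0.0219]
0.058 [array([0.6406, 0.1818]), array([ 0.6382, -0.084 ]), array([0.7606, 0.1838]), array([ 0.756 , -0.0864])]
   side [array([0.6465, 0.1906]), array([ 0.6422, -0.0786]), array([ 0.7659, -0.0852]), array([0.7662, 0.1873])]
0.063 [array([0.6388, 0.1808]), array([ 0.6364, -0.0836]), array([0.7582, 0.1828]), array([ 0.7536, -0.0861])]
   side [array([0.6404, 0.1842]), array([ 0.6361, -0.083 ]), array([ 0.7589, -0.0895]), array([0.7591, 0.1809])]
0.068 [array([0.6371, 0.1798]), array([ 0.6346, -0.0833]), array([0.7558, 0.1817]), array([ 0.7513, -0.0857])]
   side [array([0.6343, 0.1778]), array([ 0.63  , -0.0873]), array([ 0.7519, -0.0938]), array([0.7521, 0.1745])]
anvil top/side [0.6831 0.1399 0.025 ] [0.6864 0.1465 0.025 ]
anvil top/side [0.6812 0.1392 0.03  ] [0.6803 0.1407 0.03  ]
anvil top/side [0.6792 0.1384 0.035 ] [0.6742 0.1349 0.035 ]
```

{"api": "move_arm", "payload": {
  "commands": [
    [[3,-2.2,0],[0,0,1],1],
    [[3,-2.2,0],[0,0,1],1],
    [[3,-2.2,0],[0,0,1],1],
    [[3,-2.2,0],[0,0,1],1],
    [[3,-2.2,0],[0,0,1],1],
    [[3,-2.2,0],[0,0,1],1],
    [[3,-2.2,0],[0,0,1],1],
    [[1,-3.8,0],[0,0,1],1],
    [[1,-3.8,0],[0,0,0],1],
    [[1,-3.8,0],[0,0,0],1]
  ]
}}

```text
clock: 1.93
eef_pos: [0.3966, 0.3336, 0.222]
orientation: [-89.7, -0.1, -4.9]
force: [1.4, -0.4, 0.1]
gripper_width: 0.0911
```

{"api": "move_arm", "payload": {
  "commands": [
    [[0.7,-4,0],[0,0,0],1],
    [[0.7,-4,0],[0,0,0],1],
    [[0.7,-4,0],[0,0,0],1],
    [[0.5,-4,0],[0,0,0],1],
    [[0.3,-4,0],[0,0,0],1],
    [[0,-4,0],[0,0,0],1],
    [[0,-4,0],[0,0,0],1],
    [[0,-4,0],[0,0,0],1],
    [[-0.3,-4,0],[0,0,0],1],
    [[-0.5,-4,0],[0,0,0],1]
  ]
}}

```text
clock: 2.77
eef_pos: [0.4183, -0.0807, 0.2239]
orientation: [-89.7, -0.6, -4.8]
force: [1.0, -0.0, 0.3]
gripper_width: 0.0913
```

{"api": "move_arm", "payload": {
  "commands": [
    [[-0.7,-4,-1],[0,0,0],1],
    [[-0.7,-4,-1],[0,0,0],1],
    [[-0.7,-4,-1],[0,0,0],1],
    [[0,-4,-1],[0,0,0],1],
    [[0,-4,-1],[0,0,0],1]
  ]
}}

```text
clock: 3.18
eef_pos: [0.3959, -0.2824, 0.1774]
orientation: [-89.8, -1.0, -4.9]
force: [1.6, 0.7, 0.7]
gripper_width: 0.0914
```

{"api": "move_arm", "payload": {
  "commands": [
    [[-0.2,-3,0],[0,0.5,0],1],
    [[0,-2.5,0],[0,0.4,-0.4],1],
    [[0,0,-3],[0,0,0],1],
    [[0,0,-3],[0,0,0],1],
    [[0,0,0],[0,0,0],1]
  ]
}}

```text
clock: 3.6
eef_pos: [0.3928, -0.351, 0.115]
orientation: [-90.2, -0.3, -5.8]
force: [-1.0, 1.2, -0.7]
gripper_width: 0.0912
```

```bash
python3 - <<'E'
from h import *
o=r.get_obs();print(o["eef_pos"],o["orientation"],o["force"],o["q"])
for n,(x0,y0,w,h) in {"side":(270,180,160,150),"top":(310,120,120,120)}.items():
    im=r.get_image(n)[:,:,::-1];cv2.imwrite(f"pics/{n}1.png",im)
    cv2.imwrite(f"pics/{n}1c.png",cv2.resize(im[y0:y0+h,x0:x0+w],(600,600*h//w),interpolation=cv2.INTER_CUBIC))
E
```

```text
[ 0.39283999 -0.35097371  0.11495584] [-90.20808197  -0.27076507  -5.76158537] [-0.98837575  1.22541031 -0.74083502] [-4.82942768e+01  2.81877828e+01  9.82129608e+01  3.70683521e-02
  5.32590723e+01 -1.32554286e+02]
```

View pics/side1c.png

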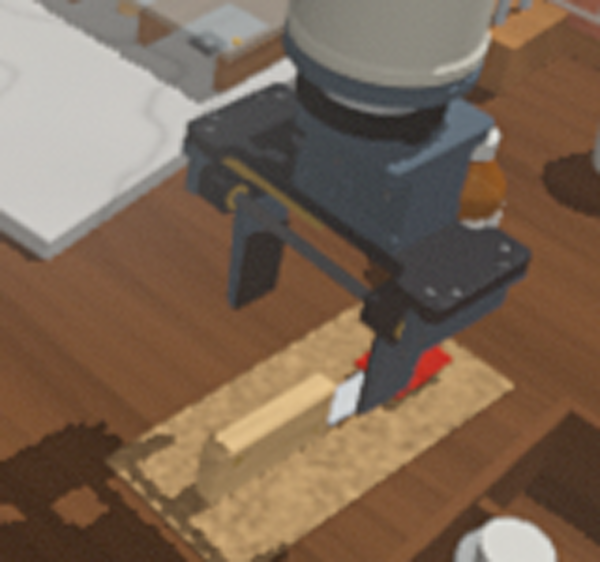

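View pics/top1c.png

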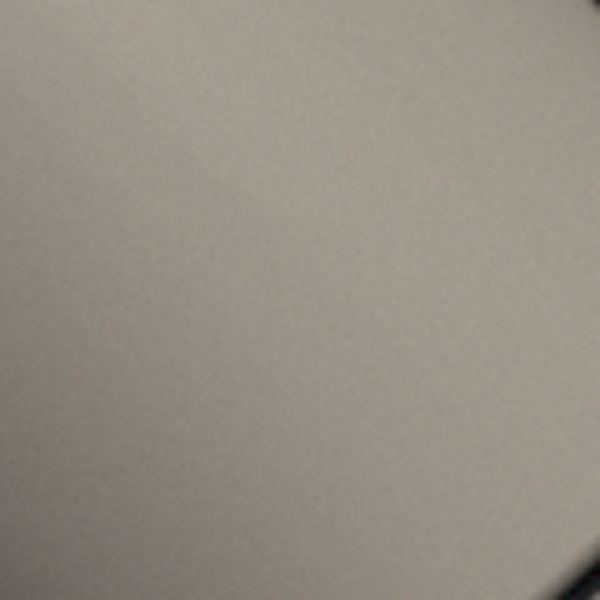

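{"api": "move_arm", "payload": {
  "commands": [
    [[0,0.9,-3],[0,0.3,0.3],1],
    [[0,0,-3],[0,0,0],1],
    [[0,0,-2],[0,0,0],1],
    [[0,0,-1],[0,0,0],1],
    [[0,0,0],[0,0,0],1]
  ]
}}

```text
clock: 4.12
eef_pos: [0.3989, -0.3443, 0.0353]
orientation: [-90.9, -0.7, -5.2]
force: [-0.1, 0.4, 0.8]
gripper_width: 0.0913
```

{"api": "move_arm", "payload": {
  "commands": [
    [[-0.5,0.2,-1],[0.6,0.7,-0.3],1],
    [[0,0,-0.6],[0.3,0,0],1],
    [[0,0,0],[0,0,0],1]
  ]
}}

```text
clock: 4.37
eef_pos: [0.3953, -0.3433, 0.022]
orientation: [-90.1, -0.0, -5.5]
force: [-0.6, 0.3, -0.1]
gripper_width: 0.0914
```

{"api": "move_arm", "payload": {
  "commands": [
    [[-0.25,0.1,-0.25],[0,0,0],1],
    [[0,0,0],[0,0,0],-1],
    [[0,0,0],[0,0,0],-1],
    [[0,0,0],[0,0,0],-1],
    [[0,0,0],[0,0,0],-1],
    [[0,0,0],[0,0,0],-1],
    [[0,0,0],[0,0,0],-1],
    [[0,0,0],[0,0,0],-1]
  ]
}}

```text
clock: 5.03
eef_pos: [0.3934, -0.3436, 0.0218]
orientation: [-90.3, -0.2, -5.5]
force: [0.1, 0.3, -0.2]
gripper_width: 0.0474
```

{"api": "move_arm", "payload": {
  "commands": [
    [[-0.1,0.1,-0.2],[0.2,0.2,0],-1],
    [[0,0,0],[0,0,0],-1],
    [[0,0,0],[0,0,0],-1],
    [[0,0,0],[0,0,0],-1],
    [[0,0,0],[0,0,0],-1],
    [[0,0,0],[0,0,0],-1],
    [[0,0,0],[0,0,0],-1],
    [[0,0,0],[0,0,0],-1]
  ]
}}

```text
clock: 5.7
eef_pos: [0.3923, -0.3423, 0.0195]
orientation: [-90.1, 0.1, -5.5]
force: [-0.1, 0.2, -0.9]
gripper_width: 0.0179
```

{"api": "move_arm", "payload": {
  "commands": [
    [[0,0,1],[0,0,0],-1],
    [[0,0,2.5],[0,0,0],-1],
    [[0,0,3],[0,0,0],-1],
    [[0,0,3],[0,0,0],-1],
    [[0,0,0],[0,0,0],-1],
    [[0,0,0],[0,0,0],-1]
  ]
}}

```text
clock: 6.2
eef_pos: [0.3907, -0.3407, 0.12]
orientation: [-89.9, 0.2, -5.5]
force: [0.0, 0.4, -3.7]
gripper_width: 0.0175
```

```bash
python3 - <<'E'
from h import *
fs=[]
for i in range(4):
    im=r.get_image("side"); o=r.get_obs(); fs.append(np.r_[o["force"],o["ft_torque"]])
print(np.round(fs,2)); print(o["clock"],o["eef_pos"],o["orientation"])
im=im[:,:,::-1];cv2.imwrite("pics/side2.png",im);cv2.imwrite("pics/side2c.png",cv2.resize(im[150:330,270:450],(600,600),interpolation=cv2.INTER_CUBIC))
E
```

```text
[[ 0.89 -0.08 -1.54 -0.    0.01  0.04]
 [-0.67  0.31 -2.88  0.04 -0.04 -0.06]
 [-0.55  0.38 -2.24  0.    0.01 -0.04]
 [-0.19  0.27 -2.78 -0.    0.01 -0.02]]
6.4 [ 0.3901675  -0.34011841  0.11786642] [-89.78766653   0.38556491  -5.51904956]
```

View pics/side2c.png

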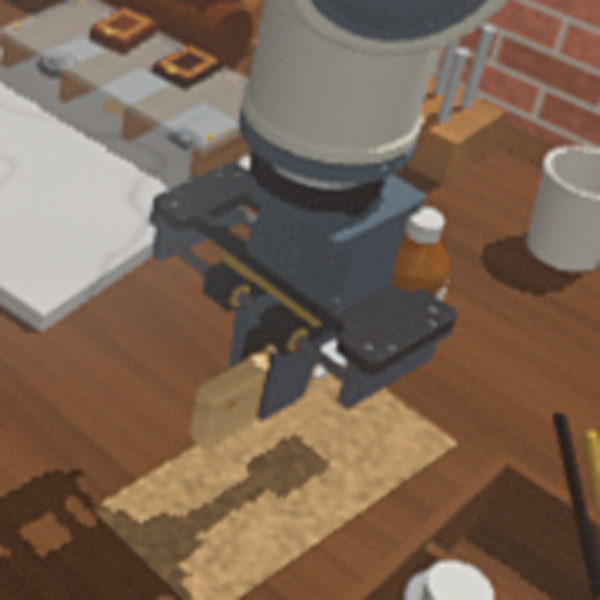

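{"api": "move_arm", "payload": {
  "commands": [
    [[0,3,0],[0,-0.2,0],-1],
    [[0,4,0],[0,0,0],-1],
    [[0.3,4,0],[0,0,0.6],-1],
    [[0.4,4,0],[0,0,0.6],-1],
    [[0.4,4,0],[0,0,0.6],-1],
    [[0.4,4,0],[0,0,0.6],-1],
    [[0.4,4,0],[0,0,0.6],-1],
    [[0.8,4,0],[0,0,0.6],-1],
    [[0.8,4,0],[0,0,0.6],-1],
    [[0.8,4,0],[0,0,0.6],-1]
  ]
}}

```text
clock: 7.23
eef_pos: [0.4257, 0.0563, 0.1094]
orientation: [-89.7, 0.9, -1.2]
force: [1.3, -1.0, -2.7]
gripper_width: 0.018
```

{"api": "move_arm", "payload": {
  "commands": [
    [[0.8,3.5,-1],[0,0,0],-1],
    [[0.8,3,-1],[0,0,0],-1],
    [[0.8,1,-1],[0,0,0],-1],
    [[0,0,0],[0,0,0],-1]
  ]
}}

```text
clock: 7.57
eef_pos: [0.449, 0.1423, 0.0752]
orientation: [-89.6, 1.1, -0.8]
force: [-1.6, -1.4, -2.2]
gripper_width: 0.0177
```

{"api": "move_arm", "payload": {
  "commands": [
    [[1.5,-0.3,-0.8],[-0.4,-1,0.3],-1],
    [[0.6,0,-0.7],[0,-0.1,0],-1],
    [[0,0,-0.5],[0,0,0],-1],
    [[0,0,0],[0,0,0],-1],
    [[0,0,0],[0,0,0],-1]
  ]
}}

```text
clock: 7.98
eef_pos: [0.4668, 0.1382, 0.0512]
orientation: [-90.1, 0.5, -0.4]
force: [-0.1, -0.2, -2.5]
gripper_width: 0.0181
```

```bash
cat > f.py <<'E'
from h import *
import sys
n=int(sys.argv[1]) if len(sys.argv)>1 else 3
fs=[]
for i in range(n):
    im=r.get_image("side"); o=r.get_obs(); fs.append(np.r_[o["force"],o["ft_torque"]])
print(np.round(np.mean(fs,0),2),"sd",np.round(np.std(fs,0),2)); print(round(o["clock"],2),np.round(o["eef_pos"],4),np.round(o["orientation"],2))
if len(sys.argv)>2:
    im=im[:,:,::-1];cv2.imwrite(f"pics/{sys.argv[2]}.png",im);cv2.imwrite(f"pics/{sys.argv[2]}c.png",cv2.resize(im[120:270,230:380],(600,600),interpolation=cv2.INTER_CUBIC))
E
python3 f.py 6 side3
```

```text
[-0.1   0.09 -2.69  0.01  0.03  0.02] sd [0.27 0.58 0.64 0.03 0.03 0.02]
8.28 [0.4676 0.1388 0.0519] [-90.1   0.4  -0.4]
```

View pics/side3c.png

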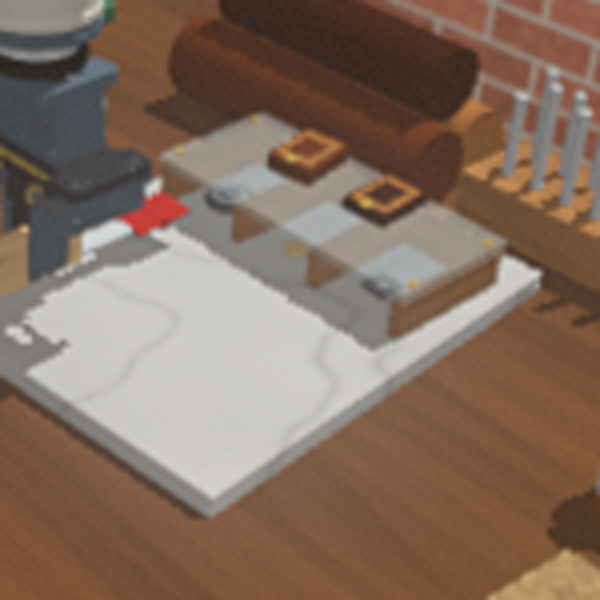

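{"api": "move_arm", "payload": {
  "commands": [
    [[0,0,-0.5],[0,-0.4,0],-1],
    [[0,0,-0.4],[0,0,0],-1],
    [[0,0,0],[0,0,0],-1],
    [[0,0,0],[0,0,0],-1]
  ]
}}

```text
clock: 8.62
eef_pos: [0.4676, 0.1388, 0.0425]
orientation: [-90.1, -0.1, -0.4]
force: [0.1, 0.6, -2.0]
gripper_width: 0.0179
```

```bash
python3 f.py 4
```

```text
[-0.24 -0.43 -2.52  0.02  0.02  0.01] sd [0.31 0.42 0.37 0.01 0.02 0.02]
8.82 [0.4679 0.1388 0.0428] [-90.08  -0.13  -0.41]
```

{"api": "move_arm", "payload": {
  "commands": [
    [[0,0,-0.1],[0,0,0],-1],
    [[0,0,-0.1],[0,0,0],-1],
    [[0,0,-0.1],[0,0,0],-1],
    [[0,0,-0.1],[0,0,0],-1],
    [[0,0,0],[0,0,0],-1]
  ]
}}

```text
clock: 9.23
eef_pos: [0.4681, 0.1389, 0.0386]
orientation: [-90.1, -0.2, -0.4]
force: [-0.5, -0.1, -2.5]
gripper_width: 0.0176
```

```bash
python3 f.py 3
```

```text
[-0.29  0.2  -2.6   0.02  0.03  0.01] sd [0.48 0.39 0.45 0.03 0.01 0.03]
9.38 [0.4682 0.1389 0.0388] [-90.07  -0.17  -0.4 ]
```

{"api": "move_arm", "payload": {
  "commands": [
    [[0,0,-0.07],[0,0,0],-1],
    [[0,0,-0.07],[0,0,0],-1],
    [[0,0,0],[0,0,0],-1]
  ]
}}

```text
clock: 9.63
eef_pos: [0.4683, 0.1389, 0.0374]
orientation: [-90.1, -0.2, -0.4]
force: [0.3, 0.0, -2.8]
gripper_width: 0.0181
```

```bash
python3 f.py 2
```

```text
[ 0.21  0.32 -2.07  0.06  0.04 -0.04] sd [0.24 0.02 0.53 0.01 0.01 0.02]
9.73 [0.4683 0.139  0.0374] [-90.07  -0.19  -0.4 ]
```

{"api": "move_arm", "payload": {
  "commands": [
    [[0,0,-0.06],[0,0,0],-1],
    [[0,0,-0.04],[0,0,0],-1],
    [[0,0,0],[0,0,0],-1]
  ]
}}

```text
clock: 9.98
eef_pos: [0.4684, 0.1389, 0.0364]
orientation: [-90.1, -0.2, -0.4]
force: [-0.3, -0.0, -1.9]
gripper_width: 0.0177
```

```bash
python3 f.py 2
```

```text
[-0.61  0.04 -2.7  -0.01  0.04  0.01] sd [0.04 0.33 0.2  0.02 0.01 0.03]
10.08 [0.4684 0.1389 0.0364] [-90.07  -0.19  -0.4 ]
```

{"api": "move_arm", "payload": {
  "commands": [
    [[0,0,0.6],[0,0.2,0],-1],
    [[0,0,0.5],[0,0,0],-1],
    [[0,0,0],[0,0,0],-1],
    [[0,0,0],[0,0,0],-1]
  ]
}}

```text
clock: 10.42
eef_pos: [0.4684, 0.1389, 0.0488]
orientation: [-90.1, 0.0, -0.4]
force: [-0.6, -0.7, -2.1]
gripper_width: 0.0177
```

```bash
python3 - <<'E'
from h import *
o=r.get_obs();print(o["eef_pos"],o["orientation"])
im=r.get_image("side");cv2.imwrite("pics/side4.png",im[:,:,::-1])
cv2.imwrite("pics/side4c.png",cv2.resize(im[150:200,240:310,::-1],(800,571),interpolation=cv2.INTER_CUBIC))
# predicted seam & corners for h
p=o["eef_pos"]
for h in(0,3,6):
    z=p[2]-.0165+h/1000+.012
    print(h,[ (proj("side",(p[0]+dx,p[1]+dy,z))-[240,150])*11.43 for dx,dy in((.1175,.019),(.1175,-.019),(.145,.019),(.145,-.019),(.09,-.019))])
E
```

```text
[0.46839141 0.13892753 0.04880918] [-9.00692800e+01  2.56099572e-02 -3.98469129e-01]
0 [array([267.462, 245.745]), array([355.473, 300.609]), array([337.185, 214.884]), array([426.339, 268.605]), array([283.464, 332.613])]
3 [array([267.462, 236.601]), array([355.473, 291.465]), array([338.328, 206.883]), array([426.339, 259.461]), array([283.464, 323.469])]
6 [array([267.462, 228.6  ]), array([356.616, 282.321]), array([338.328, 197.739]), array([426.339, 250.317]), array([284.607, 314.325])]
```

View pics/side4c.png

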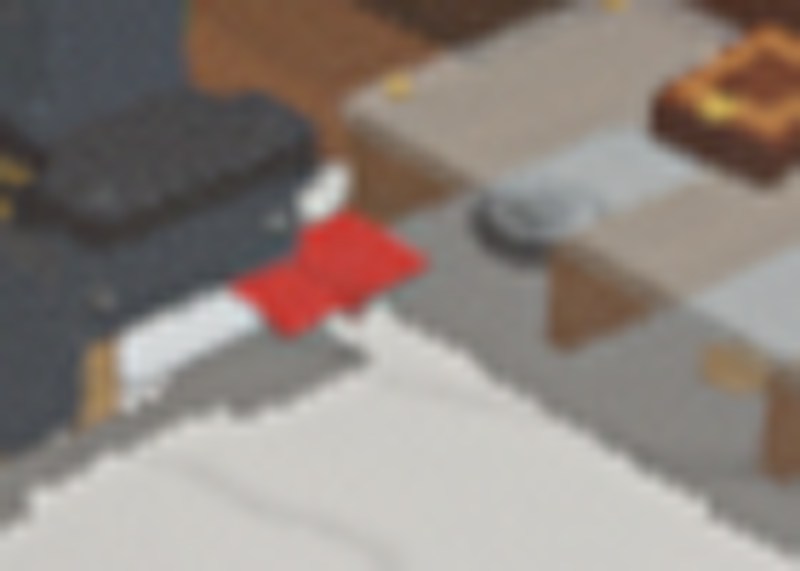

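{"api": "move_arm", "payload": {
  "commands": [
    [[0.8,0,0],[0,0,0],-1],
    [[0.9,0,0],[0,0,0],-1],
    [[0.9,0,0],[0,0,0],-1],
    [[0.9,0,0],[0,0,0],-1],
    [[0.9,0,0],[0,0,0],-1],
    [[0,0,0],[0,0,0],-1]
  ]
}}

```text
clock: 10.97
eef_pos: [0.5182, 0.1389, 0.0488]
orientation: [-90.1, -0.1, -0.4]
force: [0.4, 0.2, -2.2]
gripper_width: 0.018
```

```bash
python3 f.py 2 side5
```

```text
[-0.29 -0.01 -2.35 -0.    0.06  0.03] sd [0.19 0.17 0.35 0.   0.   0.  ]
11.07 [0.516  0.1388 0.0485] [-9.008e+01  7.000e-02 -3.900e-01]
```

View pics/side5c.png

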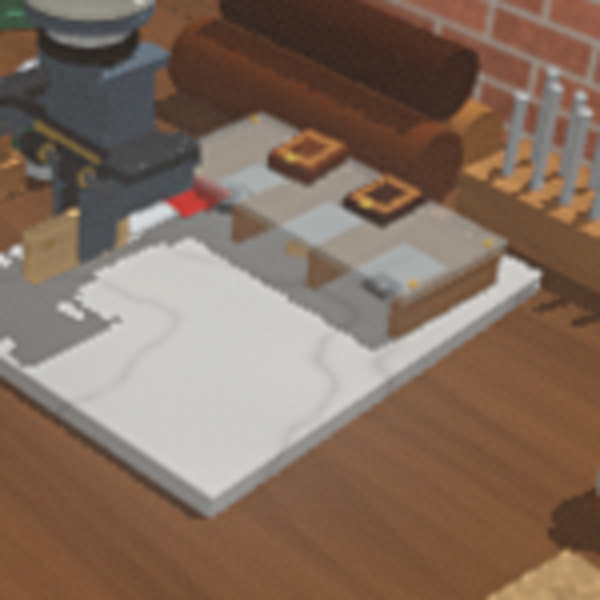

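Blade is entering under the deck around crop (200,195) with no contact force. Continue in.

{"api": "move_arm", "payload": {
  "commands": [
    [[0.9,0,0],[0,0,0],-1],
    [[0.9,0,0],[0,0,0],-1],
    [[0.9,0,0],[0,0,0],-1],
    [[0.9,0,0],[0,0,0],-1],
    [[0.7,0,0],[0,0,0],-1],
    [[0.3,0,0],[0,0,0],-1],
    [[0,0,0],[0,0,0],-1]
  ]
}}

```text
clock: 11.65
eef_pos: [0.566, 0.1388, 0.0483]
orientation: [-90.1, 0.1, -0.4]
force: [-0.3, -0.5, -2.7]
gripper_width: 0.0181
```

```bash
python3 f.py 3 side6; python3 - <<'E'
import cv2
im=cv2.imread("pics/side6.png");cv2.imwrite("pics/side6d.png",cv2.resize(im[145:205,240:320],(800,600),interpolation=cv2.INTER_CUBIC))
E
```

```text
[-0.01  0.25 -2.86  0.03  0.05 -0.01] sd [0.26 0.37 0.39 0.02 0.01 0.01]
11.8 [0.5646 0.1387 0.0482] [-90.1    0.21  -0.38]
```

View pics/side6d.png

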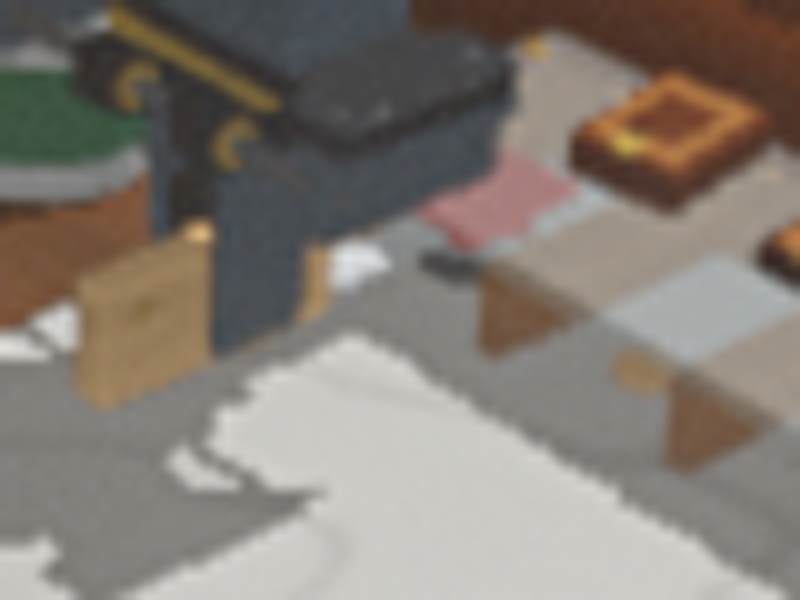

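{"api": "move_arm", "payload": {
  "commands": [
    [[0,0,-0.1],[0,-0.2,0],-1],
    [[0,0,-0.1],[0,0,0],-1],
    [[0,0,-0.06],[0,0,0],-1],
    [[0,0,0],[0,0,0],-1]
  ]
}}

```text
clock: 12.13
eef_pos: [0.563, 0.1387, 0.0453]
orientation: [-90.1, 0.1, -0.4]
force: [-0.4, -0.4, -3.2]
gripper_width: 0.018
```

```bash
python3 f.py 3
```

```text
[ 0.23 -0.17 -2.76  0.04  0.05 -0.02] sd [0.68 0.05 0.27 0.04 0.04 0.02]
12.28 [0.5633 0.1388 0.0455] [-9.01e+01  5.00e-02 -3.60e-01]
```

{"api": "move_arm", "payload": {
  "commands": [
    [[0,0,-0.05],[0,0,0],-1],
    [[0,0,-0.03],[0,0,0],-1],
    [[0,0,0],[0,0,0],-1]
  ]
}}

```text
clock: 12.53
eef_pos: [0.5634, 0.1388, 0.0447]
orientation: [-90.1, 0.0, -0.4]
force: [-0.3, 0.2, -2.0]
gripper_width: 0.018
```

```bash
python3 f.py 2
```

```text
[ 0.01  0.38 -2.4   0.03  0.04  0.  ] sd [0.25 0.12 0.56 0.   0.01 0.01]
12.63 [0.5634 0.1388 0.0448] [-9.01e+01  3.00e-02 -3.60e-01]
```

{"api": "move_arm", "payload": {
  "commands": [
    [[0,0,-0.04],[0,0,0],-1],
    [[0,0,-0.02],[0,0,0],-1],
    [[0,0,0],[0,0,0],-1]
  ]
}}

```text
clock: 12.88
eef_pos: [0.5634, 0.1388, 0.0441]
orientation: [-90.1, 0.0, -0.4]
force: [-0.0, -0.2, -2.1]
gripper_width: 0.0178
```

```bash
python3 f.py 2
```

```text
[ 0.   -0.28 -2.34  0.01  0.05  0.05] sd [0.43 0.33 0.07 0.02 0.02 0.03]
12.98 [0.5634 0.1388 0.0442] [-9.01e+01  3.00e-02 -3.60e-01]
```

{"api": "move_arm", "payload": {
  "commands": [
    [[0,0,-0.03],[0,0,0],-1],
    [[0,0,-0.02],[0,0,0],-1],
    [[0,0,0],[0,0,0],-1]
  ]
}}

```text
clock: 13.23
eef_pos: [0.5635, 0.1388, 0.0436]
orientation: [-90.1, 0.0, -0.4]
force: [-0.0, 0.9, -2.6]
gripper_width: 0.0176
```

```bash
python3 f.py 2
```

```text
[ 0.23  0.27 -2.53  0.02  0.03 -0.01] sd [0.13 0.13 0.19 0.02 0.03 0.02]
13.33 [0.5635 0.1388 0.0437] [-9.01e+01  3.00e-02 -3.60e-01]
```

{"api": "move_arm", "payload": {
  "commands": [
    [[0,0,-0.03],[0,0,0],-1],
    [[0,0,-0.02],[0,0,0],-1],
    [[0,0,0],[0,0,0],-1]
  ]
}}

```text
clock: 13.58
eef_pos: [0.5635, 0.1388, 0.0431]
orientation: [-90.1, 0.0, -0.4]
force: [0.0, -0.2, -1.9]
gripper_width: 0.0177
```

```bash
python3 f.py 2
```

```text
[ 0.11 -0.22 -2.74  0.02  0.01  0.01] sd [0.23 0.72 0.32 0.01 0.   0.01]
13.68 [0.5635 0.1388 0.0432] [-9.01e+01  3.00e-02 -3.60e-01]
```

{"api": "move_arm", "payload": {
  "commands": [
    [[0,0,-0.03],[0,0,0],-1],
    [[0,0,-0.02],[0,0,0],-1],
    [[0,0,0],[0,0,0],-1]
  ]
}}

```text
clock: 13.93
eef_pos: [0.5635, 0.1388, 0.0426]
orientation: [-90.1, 0.0, -0.4]
force: [0.3, -0.5, -2.5]
gripper_width: 0.0177
```

```bash
python3 f.py 2
```

```text
[ 0.37  0.35 -2.79  0.02  0.01  0.02] sd [0.48 0.14 0.03 0.01 0.   0.02]
14.03 [0.5635 0.1388 0.0427] [-9.01e+01  2.00e-02 -3.60e-01]
```

{"api": "move_arm", "payload": {
  "commands": [
    [[0,0,-0.03],[0,0,0],-1],
    [[0,0,-0.02],[0,0,0],-1],
    [[0,0,0],[0,0,0],-1]
  ]
}}

```text
clock: 14.28
eef_pos: [0.5635, 0.1388, 0.0421]
orientation: [-90.1, 0.0, -0.4]
force: [-0.8, 0.1, -2.7]
gripper_width: 0.0181
```

```bash
python3 f.py 2
```

```text
[-0.44  0.4  -2.06  0.02  0.04  0.01] sd [0.38 0.36 0.17 0.03 0.04 0.02]
14.38 [0.5635 0.1388 0.0421] [-9.01e+01  2.00e-02 -3.60e-01]
```

{"api": "move_arm", "payload": {
  "commands": [
    [[0,0,-0.03],[0,0,0],-1],
    [[0,0,-0.02],[0,0,0],-1],
    [[0,0,0],[0,0,0],-1]
  ]
}}

```text
clock: 14.63
eef_pos: [0.5636, 0.1388, 0.0416]
orientation: [-90.1, 0.0, -0.4]
force: [0.0, -0.2, -2.9]
gripper_width: 0.0178
```

```bash
python3 f.py 2
```

```text
[ 0.21  0.2  -2.71  0.03  0.04 -0.04] sd [0.31 0.82 0.6  0.02 0.   0.03]
14.73 [0.5635 0.1388 0.0416] [-9.01e+01  2.00e-02 -3.60e-01]
```

{"api": "move_arm", "payload": {
  "commands": [
    [[0,0,-0.03],[0,0,0],-1],
    [[0,0,-0.02],[0,0,0],-1],
    [[0,0,0],[0,0,0],-1]
  ]
}}

```text
clock: 14.98
eef_pos: [0.5635, 0.1388, 0.0411]
orientation: [-90.1, 0.0, -0.4]
force: [0.3, -0.7, -2.1]
gripper_width: 0.0182
```

```bash
python3 f.py 2 side7;  python3 - <<'E'
import cv2
im=cv2.imread("pics/side7.png");cv2.imwrite("pics/side7d.png",cv2.resize(im[145:205,240:320],(800,600),interpolation=cv2.INTER_CUBIC))
E
```

```text
[ 0.19 -0.   -2.44  0.03  0.01  0.02] sd [0.43 0.16 0.07 0.01 0.   0.  ]
15.08 [0.5636 0.1388 0.0411] [-9.01e+01  1.00e-02 -3.60e-01]
```

View pics/side7d.png

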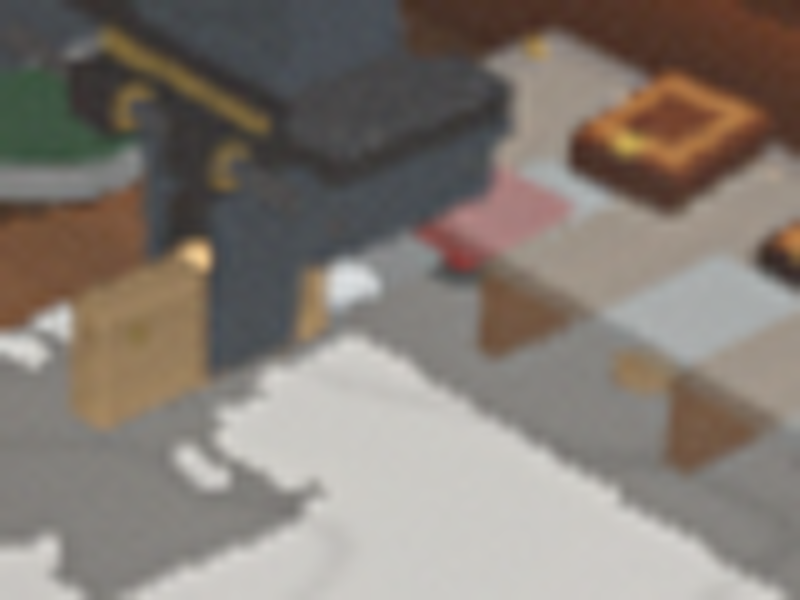

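{"api": "move_arm", "payload": {
  "commands": [
    [[0,0,-0.03],[0,0,0],-1],
    [[0,0,-0.02],[0,0,0],-1],
    [[0,0,0],[0,0,0],-1]
  ]
}}

```text
clock: 15.33
eef_pos: [0.5636, 0.1388, 0.0406]
orientation: [-90.1, 0.0, -0.4]
force: [-0.0, -0.6, -2.1]
gripper_width: 0.0177
```

```bash
python3 f.py 2
```

```text
[-0.48 -0.55 -2.54  0.03  0.03 -0.  ] sd [0.3  0.32 0.1  0.01 0.   0.  ]
15.43 [0.5636 0.1388 0.0406] [-9.01e+01  1.00e-02 -3.60e-01]
```

{"api": "move_arm", "payload": {
  "commands": [
    [[0,0,-0.03],[0,0,0],-1],
    [[0,0,-0.02],[0,0,0],-1],
    [[0,0,0],[0,0,0],-1]
  ]
}}

```text
clock: 15.68
eef_pos: [0.5636, 0.1388, 0.0401]
orientation: [-90.1, 0.0, -0.4]
force: [0.5, 0.3, -2.4]
gripper_width: 0.018
```

```bash
python3 f.py 2
```

```text
[-0.71 -0.44 -2.29  0.   -0.01  0.03] sd [0.67 0.14 0.05 0.01 0.01 0.02]
15.78 [0.5636 0.1388 0.0401] [-9.01e+01  1.00e-02 -3.60e-01]
```

{"api": "move_arm", "payload": {
  "commands": [
    [[0,0,-0.03],[0,0,0],-1],
    [[0,0,-0.01],[0,0,0],-1],
    [[0,0,0],[0,0,0],-1]
  ]
}}

```text
clock: 16.03
eef_pos: [0.5637, 0.1388, 0.0397]
orientation: [-90.1, 0.0, -0.4]
force: [-0.8, 0.1, -2.5]
gripper_width: 0.0178
```

```bash
python3 f.py 2
```

```text
[-0.65  0.51 -2.41  0.06  0.06  0.02] sd [0.33 0.06 0.04 0.02 0.01 0.01]
16.13 [0.5636 0.1388 0.0397] [-9.01e+01  1.00e-02 -3.60e-01]
```

{"api": "move_arm", "payload": {
  "commands": [
    [[0,0,-0.03],[0,0,0],-1],
    [[0,0,-0.02],[0,0,0],-1],
    [[0,0,0],[0,0,0],-1]
  ]
}}

```text
clock: 16.38
eef_pos: [0.5637, 0.1388, 0.0392]
orientation: [-90.1, -0.0, -0.4]
force: [-1.0, -0.0, -1.1]
gripper_width: 0.0178
```

```bash
python3 f.py 2
```

```text
[-0.66 -0.5  -1.92  0.04 -0.01  0.01] sd [0.25 0.21 0.19 0.03 0.03 0.01]
16.48 [0.5637 0.1388 0.0392] [-90.1   -0.    -0.36]
```

{"api": "move_arm", "payload": {
  "commands": [
    [[0,0,-0.03],[0,0,0],-1],
    [[0,0,0],[0,0,0],-1]
  ]
}}

```text
clock: 16.65
eef_pos: [0.5637, 0.1389, 0.039]
orientation: [-90.1, -0.0, -0.4]
force: [-0.6, -1.0, -0.7]
gripper_width: 0.0179
```

```bash
python3 f.py 3
```

```text
[-0.57  0.31 -0.78  0.02 -0.05 -0.02] sd [0.46 0.64 0.3  0.03 0.03 0.01]
16.8 [0.5638 0.1388 0.0391] [-9.009e+01 -2.000e-02 -3.600e-01]
```

{"api": "move_arm", "payload": {
  "commands": [
    [[0,0,-0.02],[0,0,0],-1],
    [[-0.1,0,0],[0,0,0],-1],
    [[-0.15,0,0],[0,0,0],-1],
    [[-0.15,0,0],[0,0,0],-1]
  ]
}}

```text
clock: 17.13
eef_pos: [0.5603, 0.1389, 0.039]
orientation: [-90.1, -0.1, -0.4]
force: [0.0, 0.6, -1.6]
gripper_width: 0.0179
```

```bash
python3 f.py 2
```

```text
[-0.7   0.13 -1.31  0.05 -0.12  0.01] sd [0.19 0.61 0.36 0.   0.07 0.02]
17.23 [0.5599 0.1389 0.039 ] [-9.009e+01 -6.000e-02 -3.600e-01]
```

{"api": "move_arm", "payload": {
  "commands": [
    [[0,0,-0.03],[0,0.1,0],-1],
    [[-0.1,0,0],[0,0,0],-1],
    [[-0.16,0,0],[0,0,0],-1],
    [[-0.16,0,0],[0,0,0],-1],
    [[-0.16,0,0],[0,0,0],-1]
  ]
}}

```text
clock: 17.65
eef_pos: [0.5546, 0.139, 0.039]
orientation: [-90.1, -0.0, -0.4]
force: [0.9, -0.6, -0.4]
gripper_width: 0.0181
```

```bash
python3 f.py 2 side8;  python3 - <<'E'
import cv2
im=cv2.imread("pics/side8.png");cv2.imwrite("pics/side8d.png",cv2.resize(im[145:205,240:320],(800,600),interpolation=cv2.INTER_CUBIC))
E
```

```text
[-0.52  0.73 -0.47 -0.01 -0.18 -0.04] sd [0.37 0.74 0.34 0.01 0.07 0.01]
17.75 [0.5542 0.1389 0.0389] [-9.008e+01 -1.000e-02 -3.600e-01]
```

View pics/side8d.png

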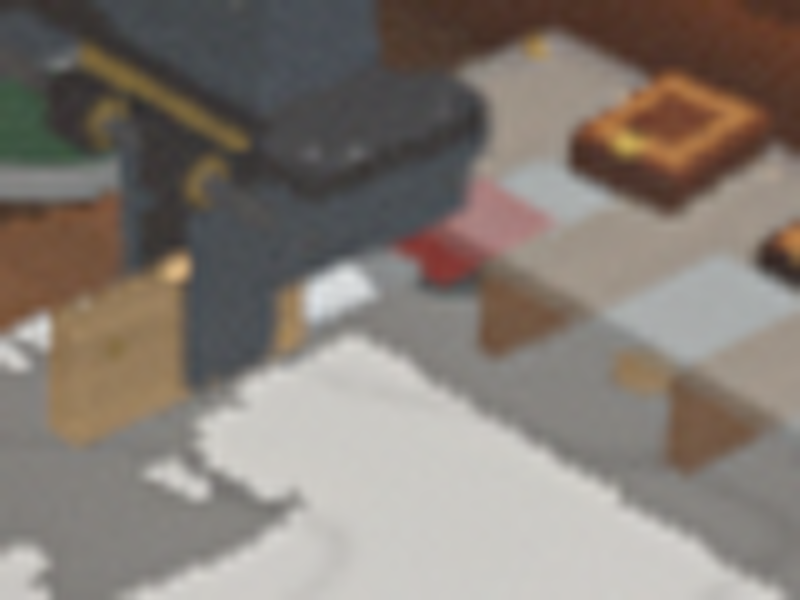

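{"api": "move_arm", "payload": {
  "commands": [
    [[-0.16,0,-0.01],[0,0,0],-1],
    [[-0.16,0,0],[0,0.04,0],-1],
    [[-0.16,0,0],[0,0,0],-1],
    [[-0.16,0,0],[0,0.04,0],-1],
    [[-0.16,0,0],[0,0,0],-1],
    [[-0.16,0,0],[0,0.04,0],-1]
  ]
}}

```text
clock: 18.25
eef_pos: [0.5443, 0.139, 0.039]
orientation: [-90.1, 0.1, -0.4]
force: [1.0, 0.6, -0.3]
gripper_width: 0.018
```

```bash
python3 f.py 2
```

```text
[-0.29  0.1   0.26 -0.02 -0.21 -0.04] sd [0.6  0.14 0.03 0.01 0.1  0.02]
18.35 [0.544 0.139 0.039] [-9.008e+01  8.000e-02 -3.600e-01]
```

{"api": "move_arm", "payload": {
  "commands": [
    [[-0.16,0,0],[0,0,0],-1],
    [[-0.16,0,0],[0,0.03,0],-1],
    [[-0.16,0,0],[0,0,0],-1],
    [[-0.16,0,0],[0,0,0],-1],
    [[-0.16,0,0],[0,0.03,0],-1],
    [[-0.16,0,0],[0,0,0],-1],
    [[-0.16,0,0],[0,0,0],-1]
  ]
}}

```text
clock: 18.93
eef_pos: [0.5324, 0.139, 0.0391]
orientation: [-90.1, 0.1, -0.4]
force: [0.7, -0.5, -0.1]
gripper_width: 0.0177
```

```bash
python3 f.py 2 side9;  python3 - <<'E'
import cv2
im=cv2.imread("pics/side9.png");cv2.imwrite("pics/side9d.png",cv2.resize(im[145:205,240:320],(800,600),interpolation=cv2.INTER_CUBIC))
E
```

```text
[-0.57 -0.62  0.39  0.05 -0.23 -0.05] sd [0.7  0.57 0.65 0.04 0.12 0.  ]
19.03 [0.532  0.139  0.0391] [-90.08   0.13  -0.36]
```

View pics/side9d.png

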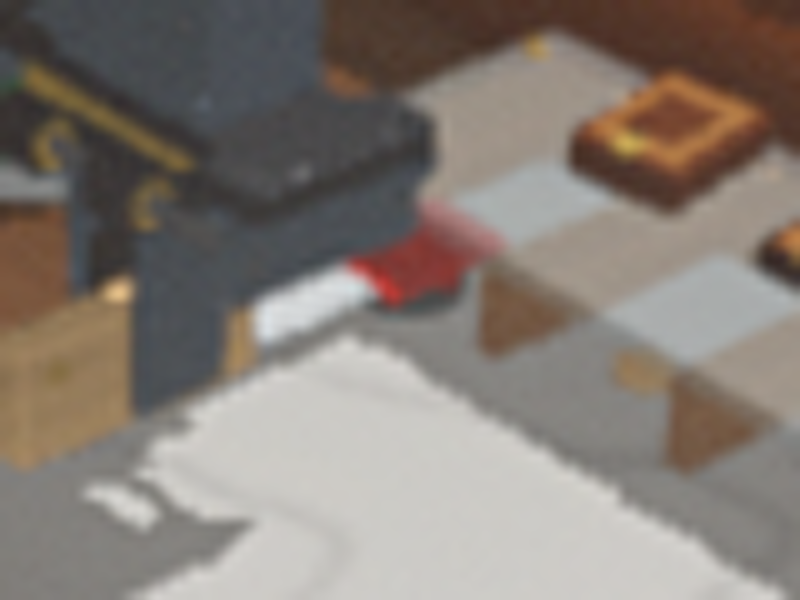

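{"api": "move_arm", "payload": {
  "commands": [
    [[-0.16,0,0],[0,0,0],-1],
    [[-0.17,0,0],[0,0,0],-1],
    [[-0.17,0,0],[0,0,0],-1],
    [[-0.17,0,0],[0,0,0],-1],
    [[-0.17,0,0],[0,0,0],-1],
    [[-0.17,0,0],[0,0,0],-1],
    [[-0.17,0,0],[0,0,0],-1],
    [[-0.17,0,0],[0,0,0],-1]
  ]
}}

```text
clock: 19.7
eef_pos: [0.5177, 0.139, 0.0391]
orientation: [-90.1, 0.1, -0.4]
force: [0.7, 0.8, -0.9]
gripper_width: 0.0178
```

```bash
python3 f.py 2
```

```text
[-0.76  0.43  0.49  0.02 -0.21  0.02] sd [0.32 0.16 0.27 0.01 0.09 0.01]
19.8 [0.5173 0.139  0.0391] [-90.07   0.13  -0.36]
```

{"api": "move_arm", "payload": {
  "commands": [
    [[-0.17,0,0],[0,0,0],-1],
    [[-0.17,0,0],[0,0,0],-1],
    [[-0.17,0,0],[0,0,0],-1],
    [[-0.17,0,0],[0,0,0],-1],
    [[-0.17,0,0],[0,0,0],-1],
    [[-0.17,0,0],[0,0,0],-1],
    [[-0.17,0,0],[0,0,0],-1],
    [[-0.17,0,0],[0,0,0],-1],
    [[-0.17,0,0],[0,0,0],-1],
    [[-0.17,0,0],[0,0,0],-1]
  ]
}}

```text
clock: 20.63
eef_pos: [0.4991, 0.139, 0.0392]
orientation: [-90.1, 0.1, -0.4]
force: [0.5, -0.5, -1.1]
gripper_width: 0.0179
```

```bash
python3 f.py 2
```

```text
[-0.76  0.4  -0.47  0.01 -0.2   0.03] sd [0.34 0.22 0.3  0.01 0.13 0.01]
20.73 [0.4988 0.139  0.0391] [-90.07   0.12  -0.36]
```

{"api": "move_arm", "payload": {
  "commands": [
    [[-0.17,0,-0.01],[0,0.02,0],-1],
    [[-0.17,0,0],[0,0,0],-1],
    [[-0.17,0,0],[0,0,0],-1],
    [[-0.17,0,0],[0,0,0],-1],
    [[-0.17,0,0],[0,0,0],-1],
    [[-0.17,0,-0.01],[0,0,0],-1],
    [[-0.17,0,0],[0,0,0],-1],
    [[-0.17,0,0],[0,0,0],-1],
    [[-0.17,0,0],[0,0,0],-1],
    [[-0.17,0,0],[0,0,0],-1]
  ]
}}

```text
clock: 21.57
eef_pos: [0.4808, 0.1391, 0.039]
orientation: [-90.1, 0.1, -0.4]
force: [1.1, 0.3, -0.0]
gripper_width: 0.0179
```

```bash
python3 f.py 2 side10
```

```text
[-0.73 -0.14  0.01  0.05 -0.25  0.02] sd [1.07 0.1  0.02 0.   0.05 0.02]
21.67 [0.4805 0.139  0.039 ] [-90.07   0.11  -0.36]
```

View pics/side10c.png

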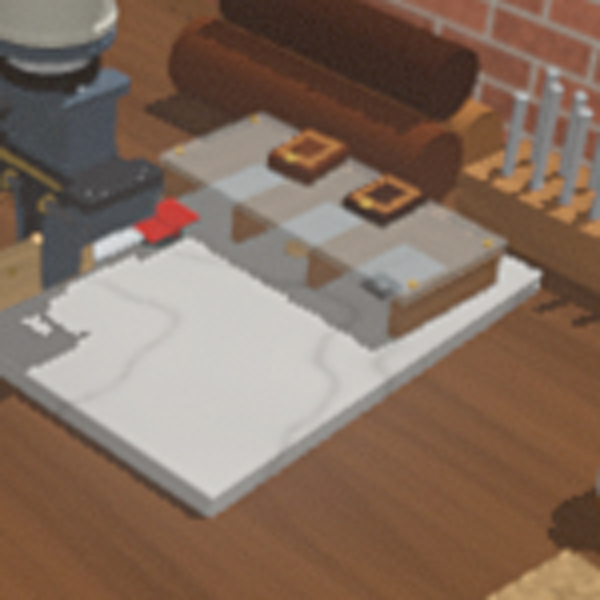

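{"api": "move_arm", "payload": {
  "commands": [
    [[-0.17,0,0],[0,0,0],-1],
    [[-0.17,0,0],[0,0,0],-1],
    [[-0.17,0,0],[0,0,0],-1],
    [[-0.17,0,0],[0,0,0],-1],
    [[-0.17,0,0],[0,0,0],-1],
    [[-0.17,0,0],[0,0,0],-1],
    [[-0.17,0,0],[0,0,0],-1],
    [[-0.17,0,0],[0,0,0],-1],
    [[-0.17,0,0],[0,0,0],-1],
    [[-0.17,0,0],[0,0,0],-1]
  ]
}}

```text
clock: 22.5
eef_pos: [0.4623, 0.1391, 0.0391]
orientation: [-90.1, 0.1, -0.4]
force: [1.8, 0.7, -0.9]
gripper_width: 0.018
```

{"api": "move_arm", "payload": {
  "commands": [
    [[-0.17,0,0],[0,0,0],-1],
    [[-0.17,0,0],[0,0,0],-1],
    [[-0.15,0,0],[0,0,0],-1],
    [[-0.1,0,0],[0,0,0],-1],
    [[0,0,0],[0,0,0],-1],
    [[0,0,0.03],[0,0,0],-1],
    [[0,0,0.1],[0,0,0],-1],
    [[0,0,0.2],[0,0,0],-1],
    [[0,0,0.5],[0,0,0],-1],
    [[0,0,1],[0,0,0],-1]
  ]
}}

```text
clock: 23.33
eef_pos: [0.4533, 0.1387, 0.0567]
orientation: [-90.1, 0.4, -0.4]
force: [-0.2, 0.3, -2.7]
gripper_width: 0.0178
```

```bash
python3 f.py 2 side11
```

```text
[ 0.81  0.34 -1.59  0.07 -0.01 -0.  ] sd [0.3  0.17 1.45 0.02 0.03 0.04]
23.43 [0.4545 0.1389 0.058 ] [-90.08   0.2   -0.36]
```

View pics/side11c.png

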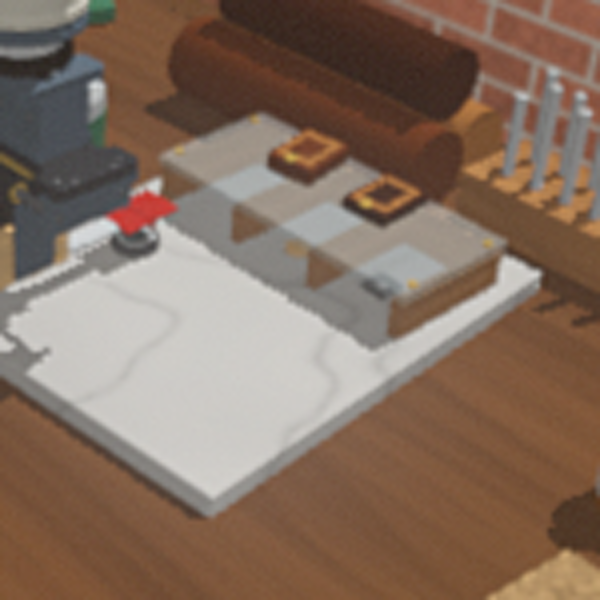

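{"api": "move_arm", "payload": {
  "commands": [
    [[-0.5,0,2.5],[0,0,0],-1],
    [[-0.8,-1.5,2.5],[0,-0.2,0],-1],
    [[-0.8,-3,0.8],[0,0,0],-1],
    [[-0.8,-4,0],[0,0,-0.6],-1],
    [[-0.6,-4,0],[0,0,-0.6],-1],
    [[-0.4,-4,0],[0,0,-0.6],-1],
    [[-0.4,-4,0],[0,0,-0.6],-1],
    [[-0.4,-4,0],[0,0,-0.6],-1],
    [[-0.4,-4,0],[0,0,-0.6],-1],
    [[0,-4,0],[0,0,-0.6],-1]
  ]
}}

```text
clock: 24.27
eef_pos: [0.3996, -0.1918, 0.1185]
orientation: [-90.1, -0.3, -4.1]
force: [1.5, 0.6, -2.5]
gripper_width: 0.018
```

{"api": "move_arm", "payload": {
  "commands": [
    [[0,-4,0],[0,0,0],-1],
    [[0,-4,0],[0,0,0],-1],
    [[0,-3,0],[0,0,0],-1],
    [[0,-2,0],[0,0,0],-1],
    [[0,0,0],[0,0,0],-1],
    [[0,0,0],[0,0,0],-1]
  ]
}}

```text
clock: 24.77
eef_pos: [0.3967, -0.3372, 0.1176]
orientation: [-90.3, -0.4, -4.6]
force: [-0.4, 1.6, -2.7]
gripper_width: 0.0178
```

{"api": "move_arm", "payload": {
  "commands": [
    [[-0.3,-0.3,-2],[0.3,0.4,0],-1],
    [[0,0,-3],[0,0,0],-1],
    [[0,0,-2],[0,0,0],-1],
    [[0,0,-0.8],[0,0,0],-1],
    [[0,0,0],[0,0,0],-1],
    [[0,0,0],[0,0,0],-1]
  ]
}}

```text
clock: 25.27
eef_pos: [0.3939, -0.3364, 0.0379]
orientation: [-90.0, -0.0, -4.5]
force: [-0.0, 1.0, -2.5]
gripper_width: 0.018
```

```bash
python3 f.py 2 side12;python3 - <<'E'
import cv2
im=cv2.imread("pics/side12.png");cv2.imwrite("pics/side12d.png",cv2.resize(im[180:340,280:440],(600,600),interpolation=cv2.INTER_CUBIC))
E
```

```text
[-0.34  0.24 -2.73  0.01  0.05 -0.04] sd [0.64 0.06 0.23 0.02 0.02 0.01]
25.37 [ 0.3943 -0.337   0.0385] [-9.004e+01 -9.000e-02 -4.520e+00]
```

View pics/side12d.png

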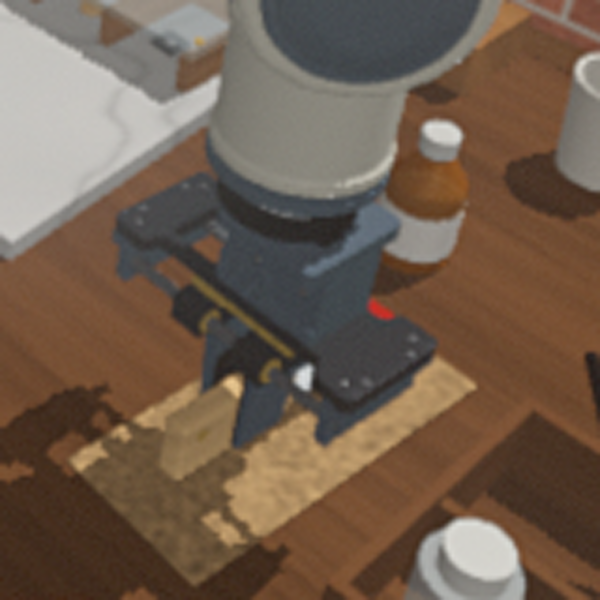

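{"api": "move_arm", "payload": {
  "commands": [
    [[-0.1,-0.5,-0.8],[0,0.1,0],-1],
    [[0,0,-0.5],[0,0,0],-1],
    [[0,0,-0.3],[0,0,0],-1],
    [[0,0,0],[0,0,0],-1]
  ]
}}

```text
clock: 25.7
eef_pos: [0.3947, -0.3438, 0.0239]
orientation: [-90.3, -0.2, -4.5]
force: [0.5, -0.2, -3.0]
gripper_width: 0.0177
```

```bash
python3 f.py 2
```

```text
[ 0.21 -0.43 -2.59  0.01  0.03 -0.02] sd [0.2  0.02 0.37 0.   0.05 0.02]
25.8 [ 0.3947 -0.3437  0.0242] [-90.26  -0.21  -4.49]
```

{"api": "move_arm", "payload": {
  "commands": [
    [[0,0,-0.15],[0.25,0.2,0],-1],
    [[0,0,-0.15],[0,0,0],-1],
    [[0,0,-0.05],[0,0,0],-1],
    [[0,0,0],[0,0,0],-1]
  ]
}}

```text
clock: 26.13
eef_pos: [0.3949, -0.3439, 0.0208]
orientation: [-90.0, 0.0, -4.5]
force: [0.1, 0.9, -3.0]
gripper_width: 0.018
```

```bash
python3 f.py 2
```

```text
[-0.01  0.19 -2.15  0.03  0.02  0.  ] sd [0.3  0.01 0.36 0.01 0.   0.01]
26.23 [ 0.3949 -0.3439  0.0209] [-9.003e+01  1.000e-02 -4.490e+00]
```

{"api": "move_arm", "payload": {
  "commands": [
    [[0,0,-0.07],[0,0,0],-1],
    [[0,0,-0.05],[0,0,0],-1],
    [[0,0,0],[0,0,0],-1]
  ]
}}

```text
clock: 26.48
eef_pos: [0.3949, -0.3439, 0.0197]
orientation: [-90.0, -0.0, -4.5]
force: [-0.0, -0.5, -2.6]
gripper_width: 0.0179
```

```bash
python3 f.py 2
```

```text
[ 0.31  0.15 -2.71  0.06  0.04 -0.03] sd [0.07 0.13 0.39 0.01 0.01 0.05]
26.58 [ 0.3949 -0.3439  0.0198] [-9.004e+01 -1.000e-02 -4.490e+00]
```

{"api": "move_arm", "payload": {
  "commands": [
    [[0,0,-0.04],[0,0,0],-1],
    [[0,0,-0.03],[0,0,0],-1],
    [[0,0,0],[0,0,0],-1]
  ]
}}

```text
clock: 26.83
eef_pos: [0.395, -0.3439, 0.0196]
orientation: [-90.1, -0.0, -4.5]
force: [-0.1, -0.3, -2.3]
gripper_width: 0.0181
```

```bash
python3 f.py 2
```

```text
[ 0.35  0.43 -0.55  0.03  0.13 -0.01] sd [0.02 0.61 1.97 0.07 0.03 0.  ]
26.93 [ 0.395  -0.344   0.0195] [-9.006e+01 -3.000e-02 -4.490e+00]
```

{"api": "move_arm", "payload": {
  "commands": [
    [[0,0,0],[0,0,0],0],
    [[0,0,0],[0,0,0],0],
    [[0,0,0],[0,0,0],0.5],
    [[0,0,0],[0,0,0],0.5],
    [[0,0,0],[0,0,0],0.5],
    [[0,0,0],[0,0,0],0.5]
  ]
}}

```text
clock: 27.43
eef_pos: [0.3954, -0.3443, 0.0197]
orientation: [-90.1, -0.1, -4.5]
force: [-0.8, 0.2, 0.1]
gripper_width: 0.0552
```

{"api": "move_arm", "payload": {
  "commands": [
    [[0,0,0.5],[0,0,0],0.5],
    [[0,0,2],[0,0,0],0.5],
    [[0,0,3],[0,0,0],0.5],
    [[0,0,3.5],[0,0,0],0.5],
    [[0,0,3.5],[0,0,0],0.5],
    [[-1.5,1.5,3],[0,0,0],0.5],
    [[-2,3,1],[0,0,0],0.5],
    [[-1,4,0],[0,0,0],0.5],
    [[0,4,0],[0,0,0],0.5],
    [[0,3,0],[0,0,0],0.5]
  ]
}}

```text
clock: 28.27
eef_pos: [0.3477, -0.189, 0.195]
orientation: [-90.3, -0.3, -4.8]
force: [1.6, 0.6, 0.3]
gripper_width: 0.0683
```

```bash
python3 - <<'E'
from h import *
o=r.get_obs();print(o["clock"],o["eef_pos"],o["gripper_width"])
for n in("side","top"):
    im=r.get_image(n)[:,:,::-1];cv2.imwrite(f"pics/{n}F.png",im);cv2.imwrite(f"pics/{n}Fb.png",cv2.resize(im,(800,600),interpolation=cv2.INTER_CUBIC))
E
```

```text
28.2667 [ 0.34773259 -0.18896527  0.1949741 ] 0.06825049336685354
```

View pics/sideFb.png

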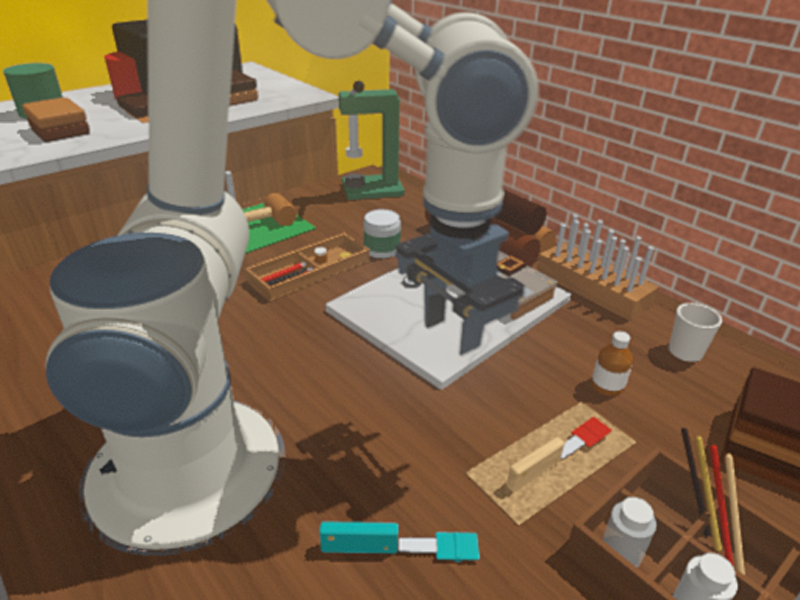

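View pics/topFb.png

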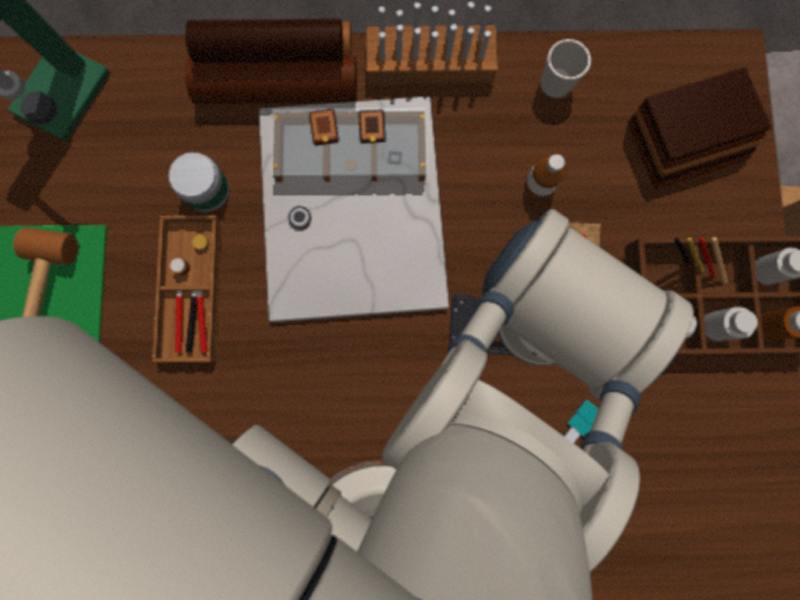

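{"api": "move_arm", "payload": {
  "commands": [
    [[0,0,0],[0,0,0],0.5],
    [[0,0,0],[0,0,0],0.5],
    [[0,0,0],[0,0,0],0.5]
  ]
}}

```text
clock: 28.62
eef_pos: [0.3479, -0.1874, 0.1957]
orientation: [-90.3, -0.3, -4.5]
force: [0.1, -0.8, -0.2]
gripper_width: 0.0688
```

```bash
python3 - <<'E'
from h import *
print("anvil",atz("top",(192,139),.026),"edge deck x~.638")
a=cv2.imread("pics/top0.png").astype(int);b=cv2.imread("pics/topF.png").astype(int)
d=np.abs(a-b).max(2)[65:118,168:280];print("riser region diff >40 px:",np.argwhere(d>40).tolist()[:40])
s=cv2.imread("pics/sideF.png");cv2.imwrite("pics/sFc.png",cv2.resize(s[250:340,295:415],(800,600),interpolation=cv2.INTER_CUBIC))
E
```

```text
anvil [0.5741 0.1394 0.026 ] edge deck x~.638
riser region diff >40 px: [[0, 67], [0, 69], [0, 70], [0, 72], [0, 78], [0, 79], [0, 80], [0, 85], [0, 86], [0, 87], [0, 88], [0, 89], [0, 96], [0, 97], [0, 98], [0, 100], [0, 102], [0, 104], [1, 61], [1, 62], [1, 63], [1, 65], [1, 66], [1, 68], [1, 69], [1, 70], [1, 71], [1, 72], [1, 73], [1, 74], [1, 77], [1, 78], [1, 79], [1, 81], [1, 87], [1, 88], [1, 90], [1, 92], [1, 93], [1, 94]]
```

View pics/sFc.png

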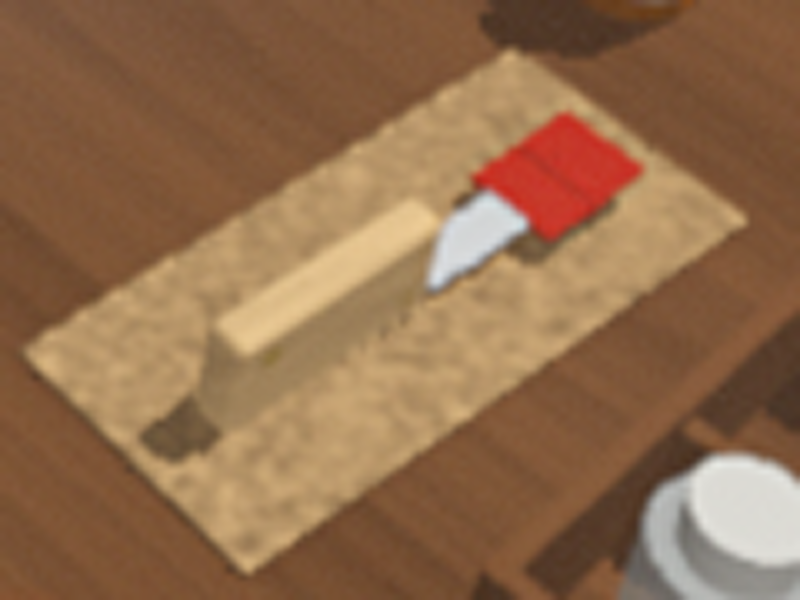

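```bash
python3 -c "
from plant import r
print(r.job_done(), r.get_obs()['clock'])"
```

```text
the job is handed in; nothing more can be done
the job is handed in; nothing more can be done
```

I drew the anvil out from the left bay with the paddle's blade, laid the paddle flat back on its mat, and handed the job in at about 28.6 s. The press read roughly 1.3 to 3 N at about 18 mm/s, to within about half a newton of sensor noise. It was nearer 1.3 to 1.8 N over the first few millimetres.

**Anvil:** the last pictures show it flat on open marble, centred at about (0.574, 0.139). That puts its back edge about 43 mm clear of the riser's front edge.

**Paddle:** it lies flat along the mat, within a degree or so by the tool's yaw. The gripper is open and well above everything.

**Riser and the rest:** by eye, the riser, the two other bits under it, the wallet, the card case and the bench items all look unmoved. I saw no sudden force while the blade was going in under the deck.

**Checks that disagreed:**
- **Picture comparison:** a before-and-after check of the riser area flagged changed pixels along the back of the crop. I took them for the arm's shadow behind the slab, but printed only the first 40 and did not follow it up.
- **Slab height:** the pictures suggested a slab top at about 21.5 mm, but contact came lower, so it is nearer 16 to 17 mm. I went by the contact force.

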